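# Hang the glaze dipper in the draining tub's sprung notch

## Task

Hang the glaze dipper on the draining tub to dry: cup inside the tub, its hook over the metal rail on the tub's far lip, in the rail's single notch. The notch is sprung, so once the hook has found it push the dipper straight down until the hook is fully home on the notch's floor, then let go. Be gentle: never push the dipper on the tub or rail with more than about 2.5 kg of force, and leave the jar and the bowl where they are.

Things in the scene. Friction and masses are not known exactly. Their poses are not given: they have to be found in the camera images.
- dipper: Glaze dipper standing upright, loose, 0.16 to 0.26 kg, 165 mm tall. Origin: centre of the underside of its round steel cup (56 mm across, 42 mm high); z up, +x from cup to hook. A flat stem (16 mm wide in y, x = 27 to 31 mm) rises at the cup's +x edge, carries a hook on its +x side and, above that, a plain wooden grip to hold it by.
- grip (a point): On the centre line of the dipper's wooden grip, 15 mm below its top; (33, 0, 150) mm in the dipper's frame, same axes. The grip is 20 mm (x) by 28 mm (y), from z = 109 to 165 mm. The hook's middle lies 5 mm ahead in x and 65 mm below.
- hook (a point): Middle of the hook's throat, on the underside of its plate; (38, 0, 85) mm in the dipper's frame, same axes. The plate is 19 mm wide in y, 8 mm thick (z = 85 to 93 mm), from the stem out to x = 49 mm, with a down-turned tip (x = 45 to 49 mm) reaching down to z = 67 mm: a throat 14 mm wide in x, to go over the 8 mm rail.
- tub: White open plastic draining tub, fixed, 170 (x) by 250 (y) by 100 mm high, walls 6 mm. Origin: centre of its underside, z up. Its far wall (+x) carries a dark steel rail, 170 mm long in y, 8 mm thick (x = 79 to 87 mm, inner face flush with the wall's), top at z = 124 mm. It has one notch, mid-length, and is clamped anywhere along the lip on rubber pads that give 1 mm per 5 N (6 mm at most).
- lip (a point): Middle of the tub's far lip, at the height of the rail's top, on the rail's centre plane; (83, 0, 124) mm in the tub's frame, same axes, y along the lip. The notch's middle lies somewhere from 28 mm to the -y side to 28 mm to the +y side of this point, not measured: see it or feel for it. Elsewhere the hook just rests on the rail's top.
- notch_floor (a point): Height reference: straight below the lip point, at the height of the notch's floor, 16 mm below the rail's top; NOT the notch's place in y. The notch is 25 mm wide at the top; two sprung cheeks narrow it to 15 mm. A hook within 3 mm of its middle drops in freely 8 mm; then the cheeks resist with about 4 to 9 N to 13 mm deep; then it goes to the floor and stays.
- jar: Bystander: closed grey jar 64 mm across, 85 mm high; origin: centre of its underside.
- bowl: Bystander: small terracotta bowl 84 mm across, 50 mm high; origin: centre of its underside.

How it is judged:
By the outcome, as a careful person would: the job done as asked, in the order asked, and still so for the second after the job is handed in, with the robot touching nothing.
It also fails if it takes over 64 s, if anything falls off the work surface, if the arm or the gripper's body presses on something with over 40 N, if the wrist force passes 120 N, or if a joint passes its speed limit or range.

## Robot

A 6-joint arm with a two-finger parallel gripper is mounted at the origin on the work surface. World frame = base frame: x ahead of the robot, y to its left, z up, the work surface at z = 0. Lengths are in m, angles in rad, forces in N, time in s.
With the tool pointing down it reaches from about 0.375 to 0.9 m from the base axis. Payload 3.1 kg.
Tool frame: the origin (TCP) lies at the very end of the fingers, on their centre line; the grasp point (between the pads) lies 19 mm behind it; z points along the fingers, y is the line along which they close (so a half turn about z gives the same grasp; the last joint's range is limited). The gripper opens to 87 mm and grips with 3 to 60 N. Pads are 19 mm wide; open, the fingers measure 117 mm over their backs; the gripper's body (75 mm by 190 mm) begins 51 mm behind the grasp point.
Start: joints at [0.945, 0.527, 1.433, -0, 1.181, -0.178], TCP at [0.271, 0.563, 0.223] pointing down, gripper open.
Joint ranges: [-3.08, 3.08], [-0.75, 2.2], [0.22, 2.44], [-1.43, 4.57], [0, 2.65], [-2.85, 2.85]. Speed limits (rad/s): [2.79, 2.79, 3.14, 3.14, 3.14, 3.14].

## Interface

Orientations are given as a unit quaternion [x, y, z, w].
In Python, from rig import robot gives the robot as it stands. The module is installed in compiled form; this text tells all that it offers.
- The arm moves only by the tool servo_tool, never from a script. Its argument "rows" is one flat list of numbers, 5 for each row, row after row: the closure, from -1 (fully open) to 1 (shut), so that 0 is half open, then the shift along the tool's x, y, z in m, then the turn about the tool's z in degrees. A call has 1 to 5 rows; each row shifts and turns the commanded pose from where the row before left it, along the tool's axes as they then stand; what a row does not reach is not made up. A row lasts 1/12 s, in which the tool goes at most 41.7 mm and 7.16 degrees, less where a joint would pass 70% of its speed; a pose out of reach is approached as far as the arm can. A call with a gripper value outside its range is refused whole. The fingers move at their own pace and stop on an object; "newtons" is the grip in N (left out, the last holds). Time passes only in rows, so rows that do not move let the fingers close. It gives the time, the measured TCP pose, the force, the opening and the grip force at its end, in the units of the state.
- robot.get_obs(): the state, without advancing time (a new reading comes with each control period).
- robot.camera(name): name is "side" or "top" or "wrist"; returns a dict with "pixels" (420x560x3 uint8, red, green, blue), "intrinsics" (3x3 intrinsics, pixels), "rvec" (rotation vector, rad) and "tvec" (3), from world to camera coordinates, as OpenCV has them; the wrist camera has in their place "mount" (4x4, takes a point from camera to tool coordinates, whose origin is the TCP and whose axes are the flange's). Camera axes: x right, y down, z forward; pixel columns grow to the right and rows downward; lengths in m; the calibration is good to about 2 mm. A picture is of the moment at which its call begins: read the wrist's pose just before it. There is no depth.
- robot.hand_in(): hands the job in; it is judged then, once.
Trained networks look in a picture, given as the dict that the camera call returned (one of the last four; its "shot" number tells which), for a name from the list of things; names that differ only in an ending like _2 or _b are one class to them, and where a whole thing is asked for, a point or a joint stands for the part that bears it (a point fixed in the world has none). Each returns a list of dicts, best first, with "score" (0 to 1); they miss things now and then, are a little off and sometimes report something else, mostly with a low value. They report only what shows in the picture. A call takes as long as a camera call.
- robot.spot_in(picture, query): "at" ([x, y, z] in m, in world coordinates, good to about 4 mm: the middle of the surface that is visible of it).
- robot.outline_of(picture, query): "region" (420x560 bool, what is visible of it).
- robot.place_of(picture, query): "at" ([x, y, z] in m, in world coordinates, good to about 4 mm: a listed point, or the origin of a listed thing).
The state is a dict: "time": time; "q": joint angles; "joint_velocities": joint speeds; "joint_torque": joint torques, N m; "position": TCP position; "tool_rot": TCP orientation; "ft_force": force on the tool from outside, world axes, zero at the start; "moment": the same for the moment, N m; "grip_width": finger opening in m; "grip_force": force on a finger pad.
Only numpy, scipy, OpenCV 4.12 (cv2) and the standard library are available. Lean on these libraries where they do the work, as an engineer would, in place of code of your own. Each camera call takes 0.05 s, during which the arm holds its last target. There are 200 camera calls.

## Working session

There is one attempt and no reset: what is moved stays moved. The work goes in short steps, Python scripts to look and compute and a tool call to move; the robot and the scene stay as the last step left them, time stands still between calls to the robot, and variables do not carry over. Pictures are saved under pics/ and viewed, at most 10 in all, crops included, and the job is handed in when it is done.

Besides the shell and the picture viewer there is one more tool, called after "Request:" in YAML: its name, and indented under it one key for each argument. servo_tool: Moves the arm, as the interface text tells. Its arguments: {"type":"object","properties":{"rows":{"type":"array","items":{"type":"number"}},"newtons":{"type":"number"}},"required":["rows"]}

```bash
mkdir -p pics; cat > h.py <<'E'
import numpy as np,cv2
from scipy.spatial.transform import Rotation as R
from rig import robot
def save(p,n): cv2.imwrite('pics/'+n+'.png',p['pixels'][:,:,::-1])
def st():
    o=robot.get_obs(); print('t',round(o['time'],2),'p',np.round(o['position'],4),'R',np.round(R.from_quat(o['tool_rot']).as_matrix(),3).tolist(),'F',np.round(o['ft_force'],1),'w',o['grip_width'],o['grip_force']); return o
E
python3 - <<'E'
from h import *
st()
ims=[]
for c in ('top','side'):
    p=robot.camera(c); ims.append(p['pixels'])
    for n in ('dipper','grip','hook','tub','lip','notch_floor','jar','bowl'):
        r=robot.place_of(p,n); print(c,n,[(np.round(d['at'],3).tolist(),round(d['score'],2)) for d in r[:2]])
    save(p,c)
E
```

```text
t 0.0 p [0.2702 0.5628 0.2216] R [[-0.901, 0.433, -0.001], [0.433, 0.901, -0.002], [0.0, -0.002, -1.0]] F [-0.6  0.3 -0.8] w 0.08683105443669437 0.0
top dipper [([0.632, -0.156, -0.002], 0.68)]
top grip [([0.664, -0.148, 0.15], 0.6)]
top hook [([0.668, -0.145, 0.086], 0.57)]
top tub [([0.499, 0.099, 0.001], 0.7)]
top lip [([0.579, 0.088, 0.125], 0.56)]
top notch_floor [([0.581, 0.086, 0.112], 0.82)]
top jar [([0.45, -0.177, 0.003], 0.64)]
top bowl [([0.538, -0.332, -0.003], 0.59), ([0.58, 0.083, 0.111], 0.46)]
side dipper [([0.638, -0.157, -0.002], 0.96), ([0.58, 0.085, 0.127], 0.38)]
side grip [([0.659, -0.148, 0.153], 0.64)]
side hook [([0.673, -0.145, 0.086], 0.91)]
side tub [([0.498, 0.096, -0.002], 0.89)]
side lip [([0.582, 0.086, 0.128], 0.74)]
side notch_floor [([0.577, 0.086, 0.109], 0.72)]
side jar [([0.445, -0.181, -0.0], 0.97)]
side bowl [([0.536, -0.331, 0.001], 0.6)]
```

View pics/top.png

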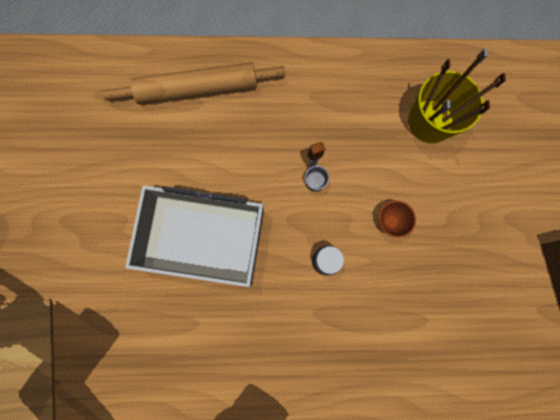

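View pics/side.png

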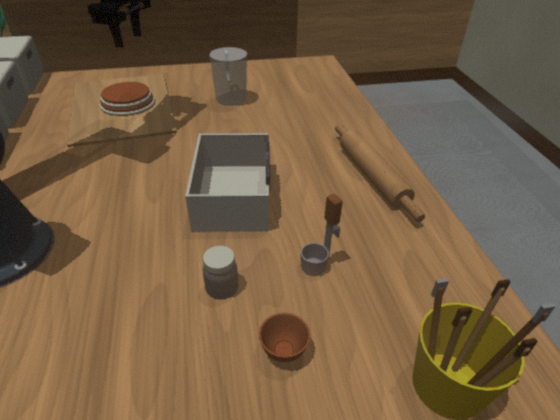

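The top picture shows the tub at (195,235) with the rail on its upper edge and a yaw of about -8°. The dipper's cup is at (316,178) with its grip at (317,150), the jar at (329,260) and the bowl at (397,219). The side picture agrees: dipper at (325,235), jar at (220,272). I'm moving above the dipper now.

Request:
servo_tool:
  rows: [-1,-0.033,-0.0236,-0.004,0,-1,-0.033,-0.0236,-0.004,0,-1,-0.033,-0.0236,-0.004,0,-1,-0.033,-0.0236,-0.004,0,-1,-0.033,-0.0236,-0.004,0]

```text
time: 1.32
position: [0.3687, 0.3841, 0.2428]
tool_rot: [0.222, 0.975, 0.0, 0.0]
ft_force: [1.8, 0.2, 0.6]
grip_width: 0.087
grip_force: 0.0
```

Request:
servo_tool:
  rows: [-1,-0.033,-0.0236,-0.004,0,-1,-0.033,-0.0236,-0.004,0,-1,-0.033,-0.0236,-0.004,0,-1,-0.033,-0.0236,-0.004,0,-1,-0.033,-0.0236,-0.004,0]

```text
time: 1.73
position: [0.4665, 0.2059, 0.263]
tool_rot: [0.222, 0.975, 0.0, 0.0]
ft_force: [1.3, 0.1, -0.1]
grip_width: 0.0867
grip_force: 0.0
```

Request:
servo_tool:
  rows: [-1,-0.033,-0.0236,-0.004,0,-1,-0.033,-0.0236,-0.004,0,-1,-0.033,-0.0236,-0.004,0,-1,-0.033,-0.0236,-0.004,0,-1,-0.033,-0.0236,-0.004,0]

```text
time: 2.15
position: [0.5641, 0.028, 0.283]
tool_rot: [0.222, 0.975, 0.0, 0.0]
ft_force: [0.9, 0.2, 0.3]
grip_width: 0.0867
grip_force: 0.0
```

Request:
servo_tool:
  rows: [-1,-0.033,-0.0236,-0.004,0,-1,-0.033,-0.0236,-0.004,0,-1,-0.033,-0.0236,-0.004,0,-1,-0.033,-0.0236,-0.004,0,-1,-0.033,-0.0236,-0.004,0]

```text
time: 2.57
position: [0.6617, -0.1498, 0.3028]
tool_rot: [0.222, 0.975, 0.0, 0.0]
ft_force: [-0.3, -0.2, -0.6]
grip_width: 0.0871
grip_force: 0.0
```

Request:
servo_tool:
  rows: [-1,0,0,0,-7.1,-1,0,0,0,-7.1,-1,0,0,0,-7.1,-1,0,0,0,-7.1,-1,0,0,0,-7.1]

```text
time: 2.98
position: [0.661, -0.1481, 0.3023]
tool_rot: [-0.089, 0.996, 0.0, -0.0]
ft_force: [-0.1, -0.1, 0.0]
grip_width: 0.0868
grip_force: 0.0
```

Request:
servo_tool:
  rows: [-1,0,0,0,-7.1,-1,0,0,0,0]

```text
time: 3.15
position: [0.6611, -0.1479, 0.3024]
tool_rot: [-0.148, 0.989, 0.0, -0.0]
ft_force: [-0.1, -0.2, 0.0]
grip_width: 0.087
grip_force: 0.0
```

```bash
python3 - <<'E'
from h import *
o=st(); p=robot.camera('wrist'); save(p,'w1')
print(np.round(p['mount'],3).tolist(),np.round(p['intrinsics'],1).tolist())
for n in ('dipper','grip','hook'):
    r=robot.place_of(p,n); print(n,[(np.round(d['at'],4).tolist(),round(d['score'],2)) for d in r[:2]])
E
```

```text
t 3.15 p [ 0.6611 -0.1479  0.3024] R [[-0.956, -0.293, -0.0], [-0.293, 0.956, 0.0], [0.0, 0.0, -1.0]] F [-0.1 -0.2  0. ] w 0.08695526830636793 0.0
[[0.0, -0.959, -0.282, 0.078], [1.0, 0.001, -0.001, 0.001], [0.001, -0.282, 0.959, -0.161], [0.0, 0.0, 0.0, 1.0]] [[368.0, 0.0, 283.9], [0.0, 368.0, 206.3], [0.0, 0.0, 1.0]]
dipper [([0.6331, -0.1596, -0.0009], 0.84)]
grip [([0.6631, -0.1523, 0.1486], 0.68)]
hook []
```

View pics/w1.png

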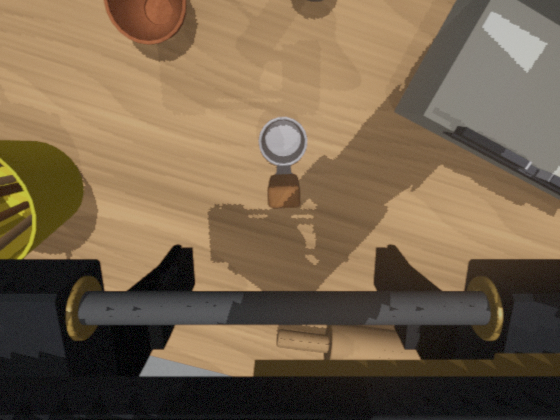

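The wrist picture shows the dipper upright: cup at (283,140), grip top at about (284,193). It sits centred between the fingers with its yaw aligned to the tool. Next I descend and grip.

Request:
servo_tool:
  rows: [-1,0,0,0.036,0,-1,0,0,0.036,0,-1,0,0,0.036,0,-1,0,0,0.036,0,-1,0,0,0.036,0]

```text
time: 3.77
position: [0.6612, -0.1478, 0.1213]
tool_rot: [-0.146, 0.989, -0.0, 0.0]
ft_force: [0.3, 1.0, 0.1]
grip_width: 0.087
grip_force: 0.0
```

Request:
servo_tool:
  rows: [0.2,0,0,0,0,0.2,0,0,0,0,1,0,0,0,0,1,0,0,0,0,1,0,0,0,0]
  newtons: 40

```text
time: 4.18
position: [0.6631, -0.1486, 0.1258]
tool_rot: [-0.147, 0.989, -0.001, 0.003]
ft_force: [-0.0, -0.1, -0.1]
grip_width: 0.0613
grip_force: 0.0
```

Request:
servo_tool:
  rows: [1,0,0,0,0,1,0,0,0,0,1,0,0,0,0,1,0,0,0,0,1,0,0,0,0]

```text
time: 4.6
position: [0.6611, -0.1478, 0.1227]
tool_rot: [-0.147, 0.989, -0.0, 0.0]
ft_force: [-0.7, 0.3, 1.0]
grip_width: 0.0284
grip_force: 4.9
```

Request:
servo_tool:
  rows: [1,0,0,-0.013,0,1,0,0,-0.033,0,1,0,0,-0.04,0,1,0,0,-0.04,0,1,0,0,-0.04,0]

```text
time: 5.02
position: [0.6605, -0.1476, 0.2903]
tool_rot: [-0.147, 0.989, 0.0, -0.001]
ft_force: [0.8, -0.2, -2.6]
grip_width: 0.0279
grip_force: 39.6
```

Request:
servo_tool:
  rows: [1,0.0019,0.0357,0,0,1,0.0019,0.0357,0,0,1,0.0019,0.0357,0,0,1,0.0019,0.0357,0,0,1,0.0019,0.0357,0,0]

```text
time: 5.43
position: [0.5988, 0.0215, 0.2891]
tool_rot: [-0.147, 0.989, 0.0, -0.0]
ft_force: [0.2, 0.7, -2.4]
grip_width: 0.0277
grip_force: 39.8
```

Request:
servo_tool:
  rows: [1,0,0,0,6.2,1,0,0,0,6.2,1,0,0,0,6.2,1,0,0,0,6.2,1,0,0,0,0]

```text
time: 5.85
position: [0.5996, 0.0205, 0.2889]
tool_rot: [0.069, 0.998, 0.0, -0.0]
ft_force: [-0.1, 0.5, -2.1]
grip_width: 0.0275
grip_force: 39.8
```

Request:
servo_tool:
  rows: [1,0,0,0,0,1,0,0,0,0]

```text
time: 6.02
position: [0.5999, 0.0201, 0.2887]
tool_rot: [0.067, 0.998, -0.0, -0.0]
ft_force: [-0.4, 0.2, -2.4]
grip_width: 0.0277
grip_force: 39.8
```

```bash
python3 - <<'E'
from h import *
o=st(); 
for c in('wrist','top','side'):
    p=robot.camera(c); save(p,c+'2')
    if c!='wrist': print(c,np.round(p['rvec'],4).tolist(),np.round(p['tvec'],4).tolist(),p['intrinsics'].round(1).tolist() if hasattr(p['intrinsics'],'round') else p['intrinsics'])
    for n in ('dipper','grip','hook','lip','notch_floor','tub'):
        r=robot.place_of(p,n); print(c,n,[(np.round(d['at'],4).tolist(),round(d['score'],2)) for d in r[:1]])
E
```

```text
t 6.02 p [0.5999 0.0201 0.2887] R [[-0.991, 0.135, -0.0], [0.135, 0.991, -0.0], [0.0, -0.0, -1.0]] F [-0.4  0.2 -2.4] w 0.027716627634547273 39.808382811024785
wrist dipper [([0.5665, 0.019, 0.1667], 0.77)]
wrist grip [([0.6019, 0.0177, 0.3169], 0.56)]
wrist hook [([0.61, 0.019, 0.2512], 0.6)]
wrist lip [([0.578, 0.0869, 0.1219], 0.87)]
wrist notch_floor [([0.5825, 0.0839, 0.107], 0.92)]
wrist tub [([0.5024, 0.0972, 0.0016], 0.67)]
top [2.1541, -2.1704, 0.2] [-0.0945, 0.554, 0.8624] [[410.6, 0.0, 290.3], [0.0, 410.6, 211.3], [0.0, 0.0, 1.0]]
top dipper [([0.5682, 0.0293, 0.1644], 0.83)]
top grip []
top hook []
top lip []
top notch_floor []
top tub [([0.4959, 0.0977, -0.0006], 0.79)]
side [2.275, -0.2096, 0.1139] [-0.5817, 0.0744, 0.8923] [[431.5, 0.0, 278.0], [0.0, 431.5, 214.1], [0.0, 0.0, 1.0]]
side dipper [([0.5741, 0.0226, 0.1657], 0.63)]
side grip []
side hook [([0.6071, 0.0197, 0.2511], 0.58)]
side lip [([0.5786, 0.0843, 0.1255], 0.71)]
side notch_floor [([0.5798, 0.0864, 0.1074], 0.96)]
side tub [([0.5009, 0.0954, -0.0021], 0.95)]
```

View pics/wrist2.png

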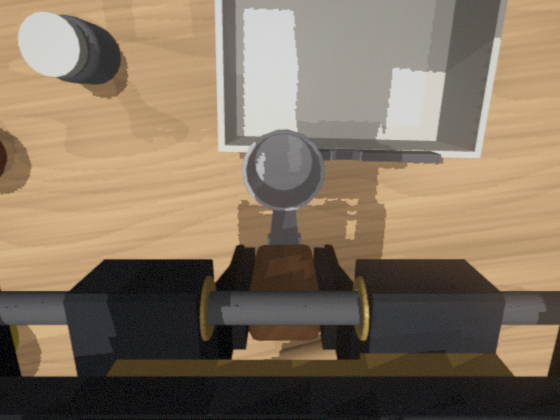

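The wrist picture shows the dipper held straight: cup at (284,170), and the rail running from about (325,153) to (440,158), with something at about (360,155). I'll rectify the rail strip from the pictures in lip coordinates.

```bash
cat >> h.py <<'E'
LIP=np.array([0.5795,0.0862,0.124]); YAW=np.deg2rad(-7.7)
def l2w(x,y,z=0): 
    c,s=np.cos(YAW),np.sin(YAW); return LIP+np.stack([c*x-s*y,s*x+c*y,0*x+z],-1)
def proj(P,K,rv=None,tv=None,T=None):
    # T: camera->world 4x4
    if T is None: return cv2.projectPoints(P.reshape(-1,1,3),np.array(rv,float),np.array(tv,float),np.array(K,float),None)[0].reshape(-1,2)
    C=np.linalg.inv(T); q=P.reshape(-1,3)@C[:3,:3].T+C[:3,3]; q=q@np.array(K).T; return q[:,:2]/q[:,2:]
def camT(o,p):
    T=np.eye(4);T[:3,:3]=R.from_quat(o['tool_rot']).as_matrix();T[:3,3]=o['position'];return T@p['mount']
def strip(im,z=0,**k):
    y=np.linspace(.1,-.1,800);x=np.linspace(.025,-.025,200)
    X,Y=np.meshgrid(x,y,indexing='ij'); m=proj(l2w(X,Y,z),**k).reshape(200,800,2).astype(np.float32)
    return cv2.remap(im,m[...,0],m[...,1],cv2.INTER_CUBIC)
E
python3 - <<'E'
from h import *
Kw=[[368,0,283.9],[0,368,206.3],[0,0,1]]
M=np.array([[0,-.959,-.282,.078],[1,.001,-.001,.001],[.001,-.282,.959,-.161],[0,0,0,1.]])
A=np.eye(4);A[:3,:3]=[[-.991,.135,0],[.135,.991,0],[0,0,-1]];A[:3,3]=[.5999,.0201,.2887]
s=[strip(cv2.imread('pics/wrist2.png'),K=Kw,T=A@M),
 strip(cv2.imread('pics/top.png'),K=[[410.6,0,290.3],[0,410.6,211.3],[0,0,1]],rv=[2.1541,-2.1704,.2],tv=[-.0945,.554,.8624]),
 strip(cv2.imread('pics/side.png'),K=[[431.5,0,278],[0,431.5,214.1],[0,0,1]],rv=[2.275,-.2096,.1139],tv=[-.5817,.0744,.8923])]
o=np.vstack(s)
for i in range(0,801,40): cv2.line(o,(i,0),(i,6 if i!=400 else 20),(0,0,255),1)
for i in(100,300,500): cv2.line(o,(0,i),(15,i),(0,255,0),1)
cv2.imwrite('pics/strips.png',np.clip(o.astype(float)*1.6,0,255))
E
```

```text
[ WARN:0@0.338] global loadsave.cpp:1063 imwrite_ Unsupported depth image for selected encoder is fallbacked to CV_8U.
```

View pics/strips.png

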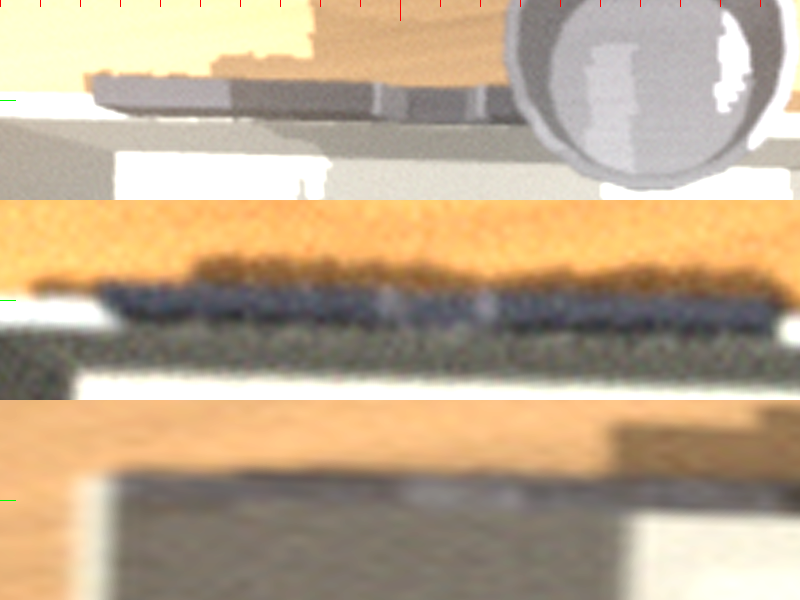

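In the rectified strips the rail runs from about column 100 to 777. The notch cheeks are at about 380 and 485, so the notch centre is about 9 mm to the -y side of the lip point. That matches the rail's middle. The rail's yaw is about -8.9°.

Request:
servo_tool:
  rows: [1,0.009,0.0135,0,0,1,0.009,0.0135,0,0,1,0.009,0.0135,0,0,1,0.0085,0.0135,0,0,1,0,0,0,1.1]

```text
time: 7.48
position: [0.5696, 0.0826, 0.2886]
tool_rot: [0.077, 0.997, 0.001, -0.001]
ft_force: [-0.3, -0.2, -2.7]
grip_width: 0.0278
grip_force: 39.8
```

Request:
servo_tool:
  rows: [1,0,0,0.025,0,1,0,0,0.025,0,1,0,0,0.025,0,1,0,0,0.016,0,1,0,0,0.008,0]

```text
time: 7.9
position: [0.5705, 0.0791, 0.1872]
tool_rot: [0.078, 0.997, -0.0, -0.002]
ft_force: [-0.6, -0.5, -1.2]
grip_width: 0.0274
grip_force: 39.8
```

Request:
servo_tool:
  rows: [1,0,0,0,0,1,0,0,0,0,1,0,0,0,0]

```text
time: 8.15
position: [0.5734, 0.0786, 0.1909]
tool_rot: [0.078, 0.997, -0.0, 0.002]
ft_force: [0.3, 0.2, -2.0]
grip_width: 0.028
grip_force: 39.8
```

```bash
python3 - <<'E'
from h import *
o=st(); ims=[]
for c in('wrist','side','top'):
    p=robot.camera(c); save(p,c+'3')
    for n in ('hook','lip','grip'):
        r=robot.place_of(p,n); print(c,n,[(np.round(d['at'],4).tolist(),round(d['score'],2)) for d in r[:1]])
s=cv2.imread('pics/side3.png'); t=cv2.imread('pics/wrist3.png')
a=cv2.resize(s[110:235,170:320],(480,400),interpolation=cv2.INTER_CUBIC)
b=cv2.resize(t,(533,400))[:,100:420]
cv2.imwrite('pics/m3.png',np.hstack([a,b]))
E
```

```text
t 8.15 p [0.5734 0.0786 0.1909] R [[-0.988, 0.156, 0.003], [0.156, 0.988, -0.0], [-0.003, 0.0, -1.0]] F [ 0.3  0.2 -2. ] w 0.027978623950000378 39.810728738084435
wrist hook []
wrist lip [([0.5798, 0.0856, 0.1197], 0.69)]
wrist grip [([0.5759, 0.0761, 0.2124], 0.71)]
side hook [([0.5816, 0.0788, 0.1559], 0.78)]
side lip [([0.5782, 0.0843, 0.1282], 0.68)]
side grip []
top hook []
top lip []
top grip []
```

View pics/m3.png

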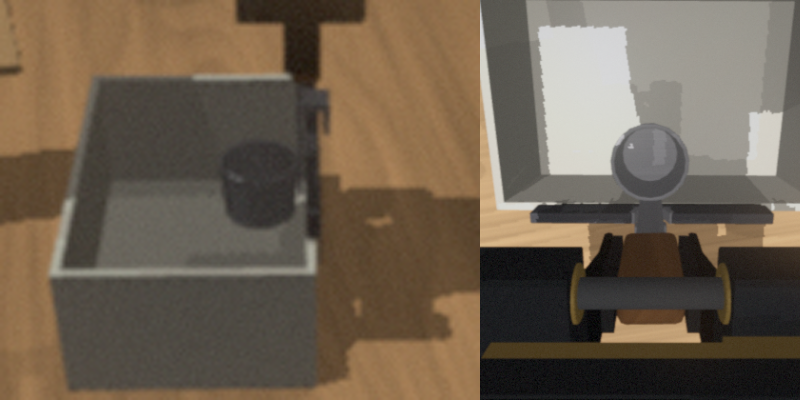

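The montage shows the cup inside the tub and the hook just above the rail. In the wrist view the rail's ends are at 531 and 772, so its middle is 651.5, and the stem is at 651, so the hook is centred on the notch. I'll lower gently.

Request:
servo_tool:
  rows: [1,0,0.0005,0.004,0,1,0,0,0.004,0,1,0,0,0.003,0,1,0,0,0.003,0,1,0,0,0,0]

```text
time: 9.17
position: [0.5717, 0.079, 0.1745]
tool_rot: [0.078, 0.997, -0.0, -0.001]
ft_force: [0.2, 0.3, -1.3]
grip_width: 0.028
grip_force: 39.8
```

Request:
servo_tool:
  rows: [1,0,0,0,0,1,0,0,0,0,1,0,0,0,0]

```text
time: 9.42
position: [0.5725, 0.079, 0.1757]
tool_rot: [0.078, 0.997, 0.0, 0.0]
ft_force: [-0.4, -0.5, -3.0]
grip_width: 0.0278
grip_force: 39.8
```

Request:
servo_tool:
  rows: [1,0,0,0.003,0,1,0,0,0.003,0,1,0,0,0.003,0,1,0,0,0,0,1,0,0,0,0]

```text
time: 9.83
position: [0.572, 0.079, 0.1662]
tool_rot: [0.078, 0.997, -0.0, -0.0]
ft_force: [0.2, 0.3, -2.5]
grip_width: 0.0277
grip_force: 39.8
```

Request:
servo_tool:
  rows: [1,0,0,0.002,0,1,0,0,0.002,0,1,0,0,0.002,0,1,0,0,0,0,1,0,0,0,0]

```text
time: 10.25
position: [0.5722, 0.079, 0.1604]
tool_rot: [0.078, 0.997, 0.0, -0.0]
ft_force: [-0.5, 0.1, -2.0]
grip_width: 0.0274
grip_force: 39.8
```

Request:
servo_tool:
  rows: [1,0,0,0.002,0,1,0,0,0.001,0,1,0,0,0,0,1,0,0,0,0]

```text
time: 10.58
position: [0.5722, 0.079, 0.1574]
tool_rot: [0.078, 0.997, -0.0, -0.0]
ft_force: [0.3, 0.3, -1.6]
grip_width: 0.0277
grip_force: 39.8
```

Request:
servo_tool:
  rows: [1,0,0,0.002,0,1,0,0,0.001,0,1,0,0,0,0,1,0,0,0,0]

```text
time: 10.92
position: [0.5723, 0.0791, 0.1545]
tool_rot: [0.078, 0.997, 0.0, -0.0]
ft_force: [1.2, 0.9, -2.1]
grip_width: 0.028
grip_force: 39.8
```

Request:
servo_tool:
  rows: [1,0,0,0.001,0,1,0,0,0.001,0,1,0,0,0,0,1,0,0,0,0]

```text
time: 11.25
position: [0.5726, 0.0793, 0.1527]
tool_rot: [0.078, 0.997, 0.0, 0.0]
ft_force: [0.1, 1.3, 0.1]
grip_width: 0.0276
grip_force: 39.8
```

Request:
servo_tool:
  rows: [1,0,0,0.001,0,1,0,0,0.001,0,1,0,0,0,0,1,0,0,0,0]

```text
time: 11.58
position: [0.5727, 0.0789, 0.1508]
tool_rot: [0.078, 0.997, -0.0, 0.0]
ft_force: [1.2, 1.0, 2.2]
grip_width: 0.0278
grip_force: 39.8
```

Request:
servo_tool:
  rows: [1,0,0,0.001,0,1,0,0,0.001,0,1,0,0,0,0,1,0,0,0,0]

```text
time: 11.92
position: [0.5727, 0.0787, 0.1487]
tool_rot: [0.078, 0.997, -0.0, 0.0]
ft_force: [1.0, -0.4, 2.9]
grip_width: 0.0278
grip_force: 39.8
```

Request:
servo_tool:
  rows: [1,0,0,0.001,0,1,0,0,0.001,0,1,0,0,0,0,1,0,0,0,0]

```text
time: 12.25
position: [0.5723, 0.0789, 0.1461]
tool_rot: [0.078, 0.997, -0.0, -0.0]
ft_force: [2.2, -0.3, -0.5]
grip_width: 0.0278
grip_force: 39.8
```

Request:
servo_tool:
  rows: [1,0,0,0.001,0,1,0,0,0.001,0,1,0,0,0,0,1,0,0,0,0]

```text
time: 12.58
position: [0.5722, 0.0789, 0.1446]
tool_rot: [0.078, 0.997, -0.0, -0.0]
ft_force: [0.5, -0.7, 1.8]
grip_width: 0.0274
grip_force: 39.8
```

Request:
servo_tool:
  rows: [1,0,0,0.001,0,1,0,0,0,0,1,0,0,0,0]

```text
time: 12.83
position: [0.5722, 0.079, 0.144]
tool_rot: [0.078, 0.997, -0.0, -0.0]
ft_force: [-0.3, -0.7, 4.9]
grip_width: 0.0276
grip_force: 39.8
```

Request:
servo_tool:
  rows: [1,0,0,0.001,0,1,0,0,0,0,1,0,0,0,0]

```text
time: 13.08
position: [0.5722, 0.0789, 0.1434]
tool_rot: [0.078, 0.997, -0.0, 0.0]
ft_force: [-1.2, 0.8, 8.3]
grip_width: 0.0275
grip_force: 39.8
```

Request:
servo_tool:
  rows: [1,0,0,0.0005,0,1,0,0,0,0,1,0,0,0,0]

```text
time: 13.33
position: [0.5722, 0.0789, 0.1432]
tool_rot: [0.078, 0.997, -0.0, 0.0]
ft_force: [-1.2, 0.1, 8.7]
grip_width: 0.0277
grip_force: 39.8
```

Request:
servo_tool:
  rows: [1,0,0,-0.001,0,1,0,0,-0.0008,0,1,0,0,0,0,1,0,0,0,0]

```text
time: 13.67
position: [0.5722, 0.079, 0.144]
tool_rot: [0.078, 0.997, -0.0, -0.0]
ft_force: [-0.4, -0.4, 5.0]
grip_width: 0.0277
grip_force: 39.8
```

Request:
servo_tool:
  rows: [-0.2,0,0,0,0,-0.2,0,0,0,0,-0.2,0,0,0,0,-0.2,0,0,0,0,-0.2,0,0,0,0]

```text
time: 14.08
position: [0.572, 0.079, 0.1434]
tool_rot: [0.078, 0.997, -0.0, -0.0]
ft_force: [-0.7, 0.2, 0.4]
grip_width: 0.0494
grip_force: 0.0
```

Request:
servo_tool:
  rows: [-0.2,0,0,0,0,-0.2,0,0,0,0]

```text
time: 14.25
position: [0.5722, 0.0789, 0.1437]
tool_rot: [0.078, 0.997, -0.0, -0.0]
ft_force: [-0.6, 0.1, 0.0]
grip_width: 0.0516
grip_force: 0.0
```

Request:
servo_tool:
  rows: [-0.2,0,0,-0.01,0,-0.2,0,0,-0.02,0,-0.2,0,0,-0.035,0,-0.2,0,0,-0.035,0,-0.2,0,0,-0.03,0]

```text
time: 14.67
position: [0.5726, 0.0789, 0.2767]
tool_rot: [0.078, 0.997, 0.0, 0.001]
ft_force: [0.7, 0.6, -0.3]
grip_width: 0.0525
grip_force: 0.0
```

Request:
servo_tool:
  rows: [-0.2,0,0,0,0,-0.2,0,0,0,0,-0.2,0,0,0,0]

```text
time: 14.92
position: [0.5717, 0.079, 0.274]
tool_rot: [0.078, 0.997, -0.0, -0.0]
ft_force: [0.2, 0.3, -0.8]
grip_width: 0.0523
grip_force: 0.0
```

```bash
python3 - <<'E'
from h import *
o=st(); 
for c in('wrist','side'):
    p=robot.camera(c); save(p,c+'4')
    for n in ('dipper','hook','grip','notch_floor','jar','bowl'):
        r=robot.place_of(p,n); print(c,n,[(np.round(d['at'],4).tolist(),round(d['score'],2)) for d in r[:1]])
s=cv2.imread('pics/side4.png'); t=cv2.imread('pics/wrist4.png')
cv2.imwrite('pics/m4.png',np.hstack([cv2.resize(s[110:235,170:320],(400,333),interpolation=cv2.INTER_CUBIC),cv2.resize(t,(444,333))[:,44:]]))
E
```

```text
t 14.92 p [0.5717 0.079  0.274 ] R [[-0.988, 0.156, -0.0], [0.156, 0.988, 0.0], [0.0, -0.0, -1.0]] F [ 0.2  0.3 -0.8] w 0.05225735870258236 0.0
wrist dipper [([0.5448, 0.0825, 0.0192], 0.97)]
wrist hook [([0.5823, 0.0805, 0.1091], 0.69)]
wrist grip [([0.5699, 0.0795, 0.1698], 0.8)]
wrist notch_floor [([0.5789, 0.0818, 0.1048], 0.68)]
wrist jar []
wrist bowl []
side dipper [([0.5496, 0.0833, 0.0214], 0.73)]
side hook [([0.579, 0.0772, 0.1091], 0.57)]
side grip [([0.5713, 0.0795, 0.1744], 0.75)]
side notch_floor [([0.5779, 0.0858, 0.1096], 0.72)]
side jar [([0.4446, -0.1751, -0.0021], 0.79)]
side bowl [([0.5327, -0.3346, 0.0013], 0.8)]
```

View pics/m4.png

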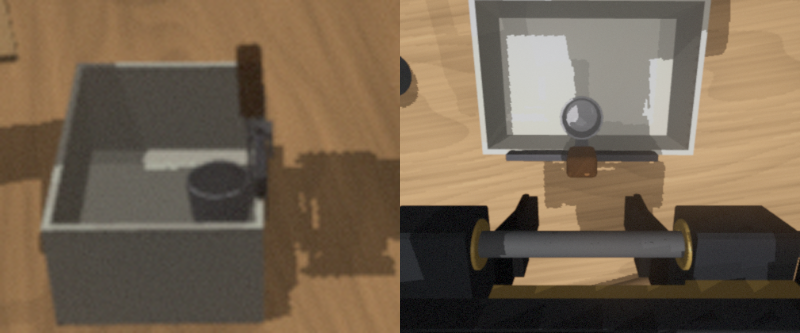

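The montage shows the dipper hanging on the rail: cup inside the tub at (580,118), grip upright at (580,160), midway between the rail's ends. The networks put the hook at z ≈ 0.109, against 0.108 for the notch floor. The gripper is clear.

```bash
python3 -c "
from rig import robot
print(robot.hand_in())"
```

```text
the job is handed in; nothing more can be done
None
```

The dipper hangs in the rail's notch with its cup inside the tub, pushed home with about 11 N (roughly 1.1 kg) and released; the jar and bowl weren't touched, and the job was handed in at about 15 s, with no verdict returned.

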